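# Box the dried whetstone and snap the lid

## Task

Take the big dry whetstone out of the drying rack, lay it flat on the bench and let go of it. Then take it up again, bed it flat in the open wooden case and let go, and only then swing the lid over and press its free end down until the catch snaps and the lid is fully shut. Leave the slim stone in the rack and do not disturb the cup or the tin.

Things in the scene. Friction and masses are not known exactly. Their poses are not given: they have to be found in the camera images.
- stone_mid (a point): centre of the big sage-grey whetstone: loose block 60 (its x) x 180 (its y) x 20 (its z) mm, 0.48 kg. At the start it stands on a long 20 mm edge in the rack: y level along the rack, z level, x upright; centre 42 mm, upper edge 72 mm above the bench; lifts straight up. Set on that edge on the bench it stands by itself; pushed sideways at the top it falls flat
- rack: fixed drying rack: dark board 150 (x) x 120 (y) x 12 mm, origin at the centre of its underside, two slots along x between 10 mm dowels that stand at x = -58 and +58 mm (the middle is open). Slot at y = +30 mm, 24 mm wide, dowel tops at z = 50 mm: the big stone. Slot at y = -34 mm, 18 mm wide, dowel tops at z = 30 mm: the slim stone
- slim_mid (a point): centre of the slim terracotta stone, 26 x 150 x 14 mm, standing on its edge in the rack's second slot, top at 38 mm; stays there
- case: fixed wooden case, origin at the centre of its underside. Outside 80 (x) x 202 (y) mm, walls 6 mm, rim 34 mm high; inside 68 x 190 mm, so the big stone beds flat and lengthwise with 4 mm spare each side, 5 mm each end. Both long walls are open to the floor over y = -35 to +35 mm for fingers. Lid hinged at the +y end; roller catch at the -y end, to y = -134 mm, 33 mm high
- case_bed (a point): centre of the case's inner floor, 10 mm above the bench; axes as the case
- case_lid (a joint): angle of the lid, rad: 0 shut, 1.57 upright, 1.9 fully open (leaning out over the +y end). Stiff hinge: it stays put above about 1.3; lower, it falls by its weight and rests on the catch at about 0.08, not yet shut. About 15 N straight down on the free end carries it past the catch; it snaps to 0 and stays
- case_hinge (a point): point on the lid's hinge axis (which runs along the case's x), middle of its width, 34 mm above the bench and 101 mm from the case's centre
- lid_press (a point): point on the lid's outer face near its free end, 185 mm from the hinge; on the top face when the lid is shut (41 mm above the bench). The lid is a board 82 wide, 206 long from the hinge, 7 mm thick: open, it stands up to 240 mm high (keep clear until it is to be shut)
- cup: white enamel cup, 98 x 76 x 76 mm, origin at the centre of its underside; bystander
- tin: low round tin, 65 mm across, 38 mm high, origin at the centre of its underside; bystander

How it is judged:
By the outcome, as a careful person would: the job done as asked, in the order asked, and still so for the second after the job is handed in, with the robot touching nothing.
It also fails if it takes over 72 s, if anything falls off the work surface, if the arm or the gripper's body presses on something with over 40 N, if the wrist force passes 120 N, or if a joint passes its speed limit or range.

## Robot

A 6-joint arm with a two-finger parallel gripper is mounted at the origin on a cart in front of the work surface, level with it; the furniture and walls round the work are solid. World frame = base frame: x ahead of the robot, y to its left, z up, the work surface at z = 0. Lengths are in mm, angles in rad, forces in N, time in s.
With the tool pointing down it reaches from about 350 to 875 mm from the base axis. Payload 4.2 kg.
Tool frame: the origin (TCP) lies between the finger pads; the fingertips stand 11 mm ahead of it and the grasp point (between the pads) lies 8 mm behind it; z points along the fingers, y is the direction in which the jaws open and shut (so a half turn about z gives the same grasp; the last joint's range is limited). The gripper opens to 85 mm and grips with 20 to 120 N. Pads are 22 mm wide; open, the fingers measure 114 mm over their backs; the gripper's body (76 mm by 85 mm) begins 54 mm behind the grasp point. The pads swing forward as they close: fully open they stand 13 mm farther back than shut.
Start: joints at [1.515, 0.385, 0.008, 0, -1.194, -0.259], TCP at [193.484, 594.275, 242.312] pointing down, gripper open.
Joint ranges: [-3.14, 3.14], [-1.21, 2.06], [-1.07, 1.41], [-3.16, 2.05], [-2.99, -0.16], [-3.1, 3.1]. Speed limits (rad/s): [2.79, 2.79, 3.14, 3.14, 3.14, 3.14].

## Interface

Orientations are given as a unit quaternion [x, y, z, w].
In Python, from bench import * gives the robot as it stands.
- The arm moves only by the tool servo_tool, never from a script. Its argument "rows" is a list of rows, each a list of 7 numbers: the opening, from 0 (shut) to 1 (fully open), then the shift along the tool's x, y, z in cm, then the turn, a rotation vector about the tool's x, y, z in degrees. A call has 1 to 12 rows; each row shifts and turns the commanded pose from where the row before left it, along the tool's axes as they then stand; what a row does not reach is not made up. A row lasts 1/10 s, in which the tool goes at most 50 mm and 8.59 degrees, less where a joint would pass 70% of its speed; a pose out of reach is approached as far as the arm can. A call is refused whole if a number of a shift passes 5 or a number of a turn 8.59, either way. A call with a gripper value outside its range is refused whole. The fingers move at their own pace and stop on an object; the grip force is fixed at half the most. Time passes only in rows, so rows that do not move let the fingers close. It gives the time, the measured TCP pose, the force and the opening at its end, in the units of the state.
- read_state(): the state, without advancing time (a new reading comes with each control period).
- get_image(name): name is "scene" or "top" or "wrist"; returns a dict with "image" (400x640x3 uint8, red, green, blue), "mtx" (3x3 intrinsics, pixels), "extrinsics" (4x4, takes a point from camera to world coordinates). Camera axes: x right, y up, looking along -z (the intrinsics and any distortion apply to the point x, -y, -z); pixel columns grow to the right and rows downward; lengths in mm; the calibration is good to about 2 mm. A picture is of the moment at which its call begins. There is no depth.
- job_done(): hands the job in, once; it reports no verdict.
The state is a dict: "clock": time; "joints": joint angles; "joint_vel": joint speeds; "joint_efforts": joint torques, N m; "position": TCP position; "ee_rot": TCP orientation; "contact_force": force on the tool from outside, world axes, zero at the start; "wrist_torque": the same for the moment, N m; "gripper_width": finger opening in mm.
Only numpy, scipy, OpenCV 4.12 (cv2) and the standard library are available. Lean on these libraries where they do the work, as an engineer would, in place of code of your own. Each camera call takes 0.05 s, during which the arm holds its last target. There are 200 camera calls.

## Working session

There is one attempt and no reset: what is moved stays moved. The work goes in short steps, Python scripts to look and compute and a tool call to move; the robot and the scene stay as the last step left them, time stands still between calls to the robot, and variables do not carry over. Pictures are saved under pics/ and viewed, about 8 in all and at most 12, crops included, and the job is handed in when it is done.

Besides the shell and the picture viewer there is one more tool, called after ">>>" as name([rows], argument=value, ...), one row to a line, values as JSON. servo_tool: Moves the arm, as the interface text tells. Its arguments: {"type":"object","properties":{"rows":{"type":"array","items":{"type":"array","items":{"type":"number"}}}},"required":["rows"]}

```bash
mkdir -p pics; ls
cat > h.py <<'E'
from bench import *
import numpy as np, cv2
from scipy.spatial.transform import Rotation as R
def shot(n,f):
    d=get_image(n); cv2.imwrite('pics/'+f,d['image'][:,:,::-1]); np.savez('pics/'+f+'.npz',m=d['mtx'],e=d['extrinsics'],**({'d':d['distortion']} if 'distortion' in d else {})); return d
def ray(f,px,z):
    "pixels -> world at height z"
    q=np.load('pics/'+f+'.npz'); m,e=q['m'],q['e']; o=[]
    for (u,v) in px:
        a=np.linalg.solve(m,[u,v,1]); w=e[:3,:3]@[a[0],-a[1],-a[2]]; c=e[:3,3]
        o.append(c+w*(z-c[2])/w[2])
    return np.array(o)
def proj(f,P):
    q=np.load('pics/'+f+'.npz'); m,e=q['m'],q['e']; P=np.atleast_2d(P)
    c=(P-e[:3,3])@e[:3,:3]; c=c*[1,-1,-1]; p=c@m.T; return p[:,:2]/p[:,2:]
E
python3 - <<'E'
from h import *
for n in('top','scene'):
    d=shot(n,n+'0.png'); print(n,d.keys(),d['mtx'].tolist(),d['extrinsics'].round(2).tolist())
s=read_state(); print(s)
print(R.from_quat(s['ee_rot']).as_matrix().round(3))
E
```

```text
pics
top dict_keys(['image', 'mtx', 'extrinsics']) [[422.30353611243555, 0.0, 312.7938234397495], [0.0, 422.30353611243555, 197.06331098295203], [0.0, 0.0, 1.0]] [[-0.01, 0.99, -0.14, 364.2], [-1.0, -0.01, 0.0, -89.71], [0.0, 0.14, 0.99, 1002.9], [0.0, 0.0, 0.0, 1.0]]
scene dict_keys(['image', 'mtx', 'extrinsics']) [[443.92358252535297, 0.0, 312.1607161310896], [0.0, 443.92358252535297, 205.9388328605472], [0.0, 0.0, 1.0]] [[-0.86, 0.32, -0.39, 152.8], [-0.5, -0.58, 0.65, 495.48], [-0.02, 0.75, 0.66, 644.62], [0.0, 0.0, 0.0, 1.0]]
{'clock': 0.1, 'joints': array([ 1.51460131e+00,  3.85478553e-01,  6.77504232e-03, -4.31300826e-04,
       -1.19402266e+00, -2.58594029e-01]), 'joint_vel': array([ 0.00037958, -0.00202098,  0.00317904, -0.00016594, -0.00135806,
       -0.00054481]), 'joint_efforts': array([-7.62512700e-04, -3.93323243e+01,  1.88927972e+01,  4.19790924e+00,
       -2.59833956e-03,  2.21642267e-06]), 'position': array([193.34217564, 593.81657893, 241.33709242]), 'ee_rot': array([ 9.87626082e-01, -1.56823950e-01, -1.01938754e-04,  9.80235218e-04]), 'contact_force': array([ 0.71879742, -0.44859195, -0.848421  ]), 'wrist_torque': array([0.00499397, 0.00253584, 0.00540302]), 'gripper_width': 85.34250984439359}
[[ 0.951 -0.31  -0.001]
 [-0.31  -0.951 -0.002]
 [ 0.     0.002 -1.   ]]
```

View pics/top0.png

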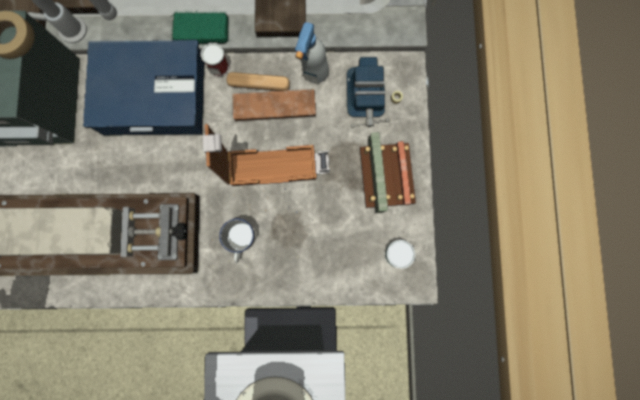

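View pics/scene0.png

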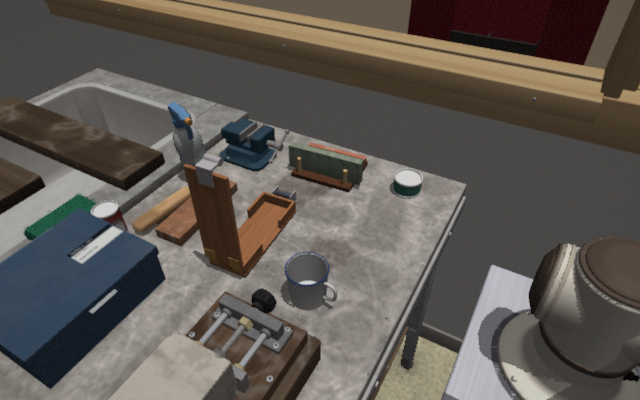

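The top view shows the rack at about (387,175) with the sage stone at (379,173). The case is at about (272,167) with its hinge at the left (205–230) and its catch at the right (322,161). The cup is at (240,236) and the tin at (400,253). I'll enlarge this view to measure.

Run:
```python
import cv2
a=cv2.imread('pics/top0.png')[110:230,190:430]; a=cv2.resize(a,None,fx=3.3333,fy=3.3333,interpolation=cv2.INTER_CUBIC); cv2.imwrite('pics/c1.png',a)
```

```text
(no output)
```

View pics/c1.png

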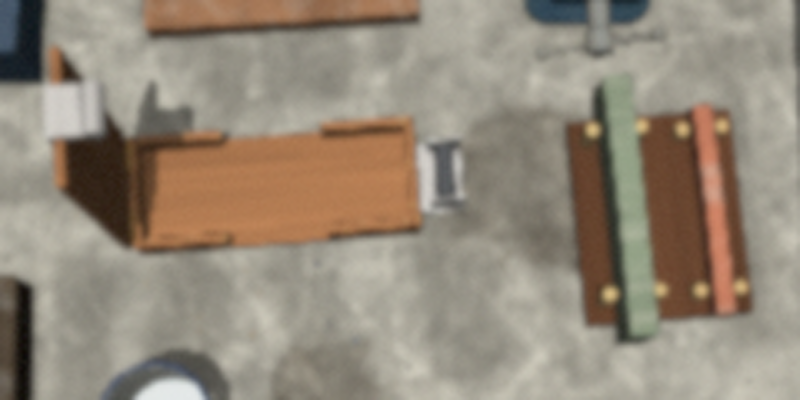

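The crop shows the stone's top edge running from (619,77) to (643,339). The rack board corners are at (568,122), (729,110), (751,312) and (586,325). The case rim's catch-end corners are at (411,118) and (419,230), and its hinge-end corners are at about (132,138) and (140,250).

Run:
```python
from h import *
f='top0.png'
c=lambda P:[(190+(x+.5)/3.3333-.5,110+(y+.5)/3.3333-.5) for x,y in P]
def show(n,P,z):
    w=ray(f,c(P),z); print(n,w.round(0)[:,:2].tolist(),'mean',w.mean(0).round(1)); return w
s=show('stone',[(619,77),(643,339)],72); d=s[1]-s[0]; print(np.linalg.norm(d),np.degrees(np.arctan2(d[1],d[0])))
r=show('rack',[(568,122),(729,110),(751,312),(586,325)],12); print([np.linalg.norm(r[i]-r[i-1]).round(0) for i in range(4)])
k=show('case',[(411,118),(419,230),(140,250),(132,138)],34); print([np.linalg.norm(k[i]-k[i-1]).round(0) for i in range(4)])
d=(k[0]+k[1]-k[2]-k[3]); print('case -y dir',np.degrees(np.arctan2(d[1],d[0])))
show('catch',[(416,178),(465,172)],33)
show('dowels50',[(592,130),(641,126),(609,294),(660,290)],50)
print('cup',ray(f,[(240,236)],80)); print('tin',ray(f,[(400,253)],38))
```

```text
stone [[643.0, -237.0], [463.0, -248.0]] mean [ 552.8 -242.4   72. ]
180.2768704257877 -176.74985930320156
rack [[627.0, -209.0], [635.0, -326.0], [488.0, -335.0], [480.0, -218.0]] mean [ 557.4 -271.8   12. ]
[np.float64(148.0), np.float64(117.0), np.float64(148.0), np.float64(118.0)]
case [[626.0, -95.0], [545.0, -100.0], [533.0, 95.0], [613.0, 102.0]] mean [5.793e+02 5.000e-01 3.400e+01]
[np.float64(197.0), np.float64(81.0), np.float64(195.0), np.float64(81.0)]
case -y dir -86.41544190326897
catch [[583.0, -98.0], [586.0, -133.0]] mean [ 584.5 -115.5   33. ]
dowels50 [[611.0, -221.0], [614.0, -255.0], [496.0, -229.0], [499.0, -264.0]] mean [ 555.1 -242.2   50. ]
cup [[411.3326433   66.23979618  80.        ]]
tin [[ 371.07983322 -289.60036644   38.        ]]
```

>>> servo_tool([
  [1, 1.5, 1.7, -2, 0, 0, 0],
  [1, 3, 3.4, -2, 0, 0, 0],
  [1, 3, 3.4, 0, 0, 0, 0],
  [1, 3, 3.4, 0, 0, 0, 0],
  [1, 3, 3.4, 0, 0, 0, 0],
  [1, 3, 3.4, 0, 0, 0, 0],
  [1, 3, 3.4, 0, 0, 0, 0],
  [1, 3, 3.4, 0, 0, 0, 0],
  [1, 3, 3.4, 0, 0, 0, 0],
  [1, 3, 3.4, 0, 0, 0, 0],
  [1, 3, 3.4, 0, 0, 0, 0],
  [1, 3, 3.4, 0, 0, 0, 0],
])

```text
clock: 1.3
position: [400.5, 113.8, 282.3]
ee_rot: [0.988, -0.157, 0.0, -0.0]
contact_force: [0.5, 0.0, -0.4]
gripper_width: 85.3
```

>>> servo_tool([
  [1, 3, 3.4, 0, 0, 0, 0],
  [1, 3, 3.4, 0, 0, 0, 0],
  [1, 3, 3.4, 0, 0, 0, 0],
  [1, 3, 3.4, 0, 0, 0, 0],
  [1, 3, 3.4, 0, 0, 0, 0],
  [1, 2.5, 2.9, 0, 0, 0, 0],
  [0.7, 0, 0, 0, 0, 0, -7.2],
  [0.6, 0, 0, 0, 0, 0, -7.2],
  [0.6, 0, 0, 0, 0, 0, -7],
  [0.6, 0, 0, 0, 0, 0, 0],
  [0.6, 0, 0, 0, 0, 0, 0],
])

```text
clock: 2.4
position: [505.1, -127.7, 282.0]
ee_rot: [1.0, 0.028, -0.0, -0.0]
contact_force: [-0.0, 0.2, 0.2]
gripper_width: 51.3
```

```bash
cat > st.py <<'E'
from h import *
s=read_state(); print(s['clock'],s['position'].round(1),s['joints'].round(2),s['gripper_width'].round(1),s['contact_force'].round(1)); print(R.from_quat(s['ee_rot']).as_matrix().round(3))
E
python3 - <<'E'
import st
from h import *
shot('wrist','w1.png')
E
```

```text
Traceback (most recent call last):
  File "st.py", line 2, in <module>
    s=read_state(); print(s['clock'],s['position'].round(1),s['joints'].round(2),s['gripper_width'].round(1),s['contact_force'].round(1)); print(R.from_quat(s['ee_rot']).as_matrix().round(3))
                                                                                 ^^^^^^^^^^^^^^^^^^^^^^^^
AttributeError: 'float' object has no attribute 'round'
```

>>> servo_tool([
  [0.6, 1.4, 3.9, 1, 0, 0, 0],
  [0.6, 1.4, 3.9, 3, 0, 0, 0],
  [0.6, 1.4, 3.9, 2, 0, 0, 0],
  [0.6, 0, 0, 0, 0, 0, 0],
  [0.6, 0, 0, 0, 0, 0, 0],
])

```text
clock: 2.9
position: [553.4, -241.8, 221.7]
ee_rot: [1.0, 0.028, -0.001, -0.0]
contact_force: [0.1, 0.6, 0.9]
gripper_width: 51.3
```

```bash
sed -i "s/s\['gripper_width'\].round(1)/round(s['gripper_width'],1)/" st.py
python3 - <<'E'
import st
from h import *
shot('wrist','w1.png')
E
```

```text
2.9 [ 553.4 -241.8  221.7] [-0.14  0.37 -0.08  0.   -1.13  1.77] 51.3 [0.1 0.6 0.9]
[[ 0.998  0.056 -0.003]
 [ 0.056 -0.998  0.   ]
 [-0.003 -0.001 -1.   ]]
```

View pics/w1.png

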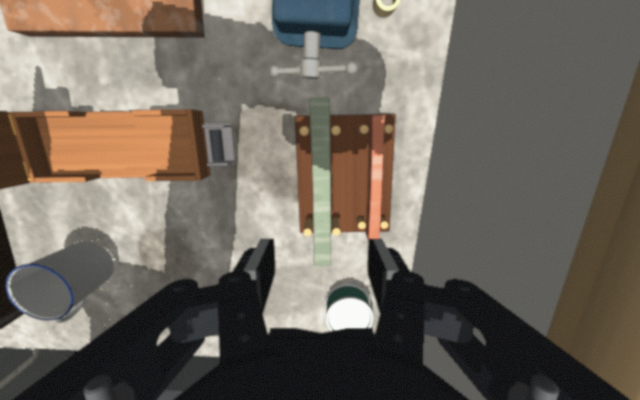

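The wrist view shows the stone's top from (319,97) to (322,264), with the slim stone at (377,176). The case rim's catch-end corners are at about (198,110) and (203,180), and its hinge-end corners at about (13,111) and (27,183).

Run:
```python
from h import *
f='w1.png'
s=ray(f,[(319,97),(322,265)],72); print(s.round(1),s.mean(0),np.linalg.norm(s[1]-s[0]))
k=ray(f,[(198,110),(203,180),(27,183),(13,111)],34);print(k.round(0))
print(ray(f,[(206,144),(234,143)],33).round(0))
print(np.load('pics/w1.png.npz')['e'].round(1))
```

```text
[[ 645.4 -234.9   72. ]
 [ 466.7 -248.2   72. ]] [ 556.05117153 -241.56074117   72.        ] 179.21793174789357
[[ 628. -102.   34.]
 [ 549. -103.   34.]
 [ 534.  105.   34.]
 [ 615.  102.   34.]]
[[ 591. -108.   33.]
 [ 594. -140.   33.]]
[[ 1.000e-01  1.000e+00  3.000e-01  6.219e+02]
 [-1.000e+00  1.000e-01  0.000e+00 -2.383e+02]
 [-0.000e+00 -3.000e-01  1.000e+00  3.537e+02]
 [ 0.000e+00  0.000e+00  0.000e+00  1.000e+00]]
```

>>> servo_tool([
  [0.6, 0, 0, 4, 0, 0, 0],
  [0.6, 0, 0, 4, 0, 0, 0],
  [0.6, 0, 0, 4, 0, 0, 0],
  [0.6, 0, 0, 3, 0, 0, 0],
  [0.6, 0, 0, 2, 0, 0, 0],
  [0.6, 0, 0, 0.8, 0, 0, 0],
  [0.6, 0, 0, 0, 0, 0, 0],
])

```text
clock: 3.65
position: [553.9, -240.4, 45.3]
ee_rot: [1.0, 0.03, -0.0, 0.0]
contact_force: [-0.2, -0.2, -0.4]
gripper_width: 51.0
```

>>> servo_tool([
  [0, 0, 0, 0, 0, 0, 0],
  [0, 0, 0, 0, 0, 0, 0],
  [0, 0, 0, 0, 0, 0, 0],
  [0, 0, 0, 0, 0, 0, 0],
  [0, 0, 0, 0, 0, 0, 0],
  [0, 0, 0, 0, 0, 0, 0],
  [0, 0, 0, 0, 0, 0, 0],
])

```text
clock: 4.35
position: [554.9, -241.4, 47.0]
ee_rot: [1.0, 0.03, 0.002, 0.0]
contact_force: [-0.5, 1.2, 6.4]
gripper_width: 19.1
```

>>> servo_tool([
  [0, 0, 0, -1, 0, 0, 0],
  [0, 0, 0, -1.5, 0, 0, 0],
  [0, 0, 0, -2, 0, 0, 0],
  [0, 0, 0, -3, 0, 0, 0],
  [0, 0, 0, -3, 0, 0, 0],
  [0, 0, 0, -2, 0, 0, 0],
  [0, 0, 0, 0, 0, 0, 0],
])

```text
clock: 5.05
position: [554.9, -241.5, 173.0]
ee_rot: [1.0, 0.029, 0.003, 0.001]
contact_force: [0.1, -0.9, -4.3]
gripper_width: 19.2
```

>>> servo_tool([
  [0, -1.3, -1.8, 0, 0, 0, 0],
  [0, -2.7, -3.7, 0, 0, 0, 0],
  [0, -2.7, -3.7, 0, 0, 0, 0],
  [0, -2.7, -3.7, 0, 0, 0, 0],
  [0, -1.3, -1.8, 0, 0, 0, 0],
  [0, 0, 0, 0, 0, 0, 5],
  [0, 0, 0, 0, 0, 0, 8],
  [0, 0, 0, 0, 0, 0, 8],
  [0, 0, 0, 0, 0, 0, 8],
  [0, 0, 0, 0, 0, 0, 8],
  [0, 0, 0, 0, 0, 0, 8],
  [0, 0, 0, 0, 0, 0, 8],
])

```text
clock: 6.25
position: [436.5, -100.7, 168.2]
ee_rot: [0.906, -0.423, -0.002, 0.001]
contact_force: [-0.7, -0.1, -4.2]
gripper_width: 19.5
```

>>> servo_tool([
  [0, 0, 0, 1, 0, 0, 8],
  [0, 0, 0, 2, 0, 0, 8],
  [0, 0, 0, 2, 0, 0, 8],
  [0, 0, 0, 2, 0, 0, 8],
  [0, 0, 0, 2, 0, 0, 5],
  [0, 0, 0, 2, 0, 0, 0],
  [0, 0, 0, 1, 0, 0, 0],
  [0, 0, 0, 0, 0, 0, 0],
  [0, 0, 0, 0, 0, 0, 0],
])

```text
clock: 7.15
position: [438.3, -100.8, 50.0]
ee_rot: [0.728, -0.686, -0.0, 0.0]
contact_force: [0.1, 0.3, -4.9]
gripper_width: 19.1
```

Run:
```python
import st
from h import *
shot('scene','s2.png')
```

```text
7.15 [ 438.3 -100.8   50. ] [ 0.14  0.35 -0.65  0.   -0.57 -0.08] 19.1 [ 0.1  0.3 -4.9]
[[ 0.059 -0.998 -0.   ]
 [-0.998 -0.059 -0.   ]
 [ 0.     0.    -1.   ]]
```

View pics/s2.png

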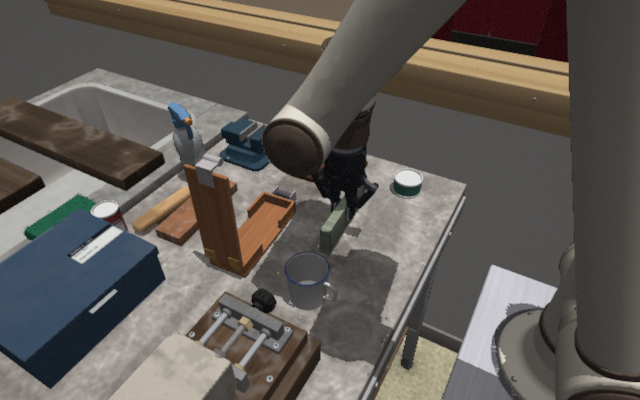

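The stone is held upright at about (335,222), clear of the cup and the case. I'll lower it in small steps until the wrist force shows contact.

>>> servo_tool([
  [0, 0, 0, 0.5, 0, 0, 0],
  [0, 0, 0, 0.4, 0, 0, 0],
  [0, 0, 0, 0.3, 0, 0, 0],
  [0, 0, 0, 0.2, 0, 0, 0],
  [0, 0, 0, 0, 0, 0, 0],
  [0, 0, 0, 0, 0, 0, 0],
])

```text
clock: 7.8
position: [438.3, -100.7, 36.0]
ee_rot: [0.728, -0.686, 0.0, -0.0]
contact_force: [0.2, 0.2, -3.7]
gripper_width: 19.2
```

>>> servo_tool([
  [0, 0, 0, 0.1, 0, 0, 0],
  [0, 0, 0, 0.1, 0, 0, 0],
  [0, 0, 0, 0, 0, 0, 0],
  [0, 0, 0, 0, 0, 0, 0],
])

```text
clock: 8.2
position: [438.6, -100.7, 35.0]
ee_rot: [0.728, -0.686, 0.0, -0.0]
contact_force: [-2.9, 2.2, 5.7]
gripper_width: 19.4
```

>>> servo_tool([
  [0.15, 0, 0, 0, 0, 0, 0],
  [0.4, 0, 0, 0, 0, 0, 0],
  [0.6, 0, 0, 0, 0, 0, 0],
  [0.6, 0, 0, 0, 0, 0, 0],
  [0.6, 0, 0, -1, 0, 0, 0],
  [0.6, 0, 0, -3, 0, 0, 0],
  [0.6, 0, 0, -4, 0, 0, 0],
  [0.3, 0, 0, -2, 0, 0, 0],
  [0, 0, -3, 0, 0, 0, 0],
  [0, 0, -3, 0, 0, 0, 0],
  [0, 0, 0, 0, 0, 0, 0],
  [0, 0, 0, 0, 0, 0, 0],
])

```text
clock: 9.4
position: [498.1, -97.2, 134.1]
ee_rot: [0.727, -0.686, -0.0, 0.0]
contact_force: [0.3, 1.3, -0.3]
gripper_width: 0.1
```

Run:
```python
import st
from h import *
shot('wrist','w3.png')
```

```text
9.4 [498.1 -97.2 134.1] [ 0.13  0.3  -0.43 -0.   -0.85 -0.07] 0.1 [ 0.3  1.3 -0.3]
[[ 0.058 -0.998 -0.   ]
 [-0.998 -0.058  0.   ]
 [-0.     0.    -1.   ]]
```

View pics/w3.png

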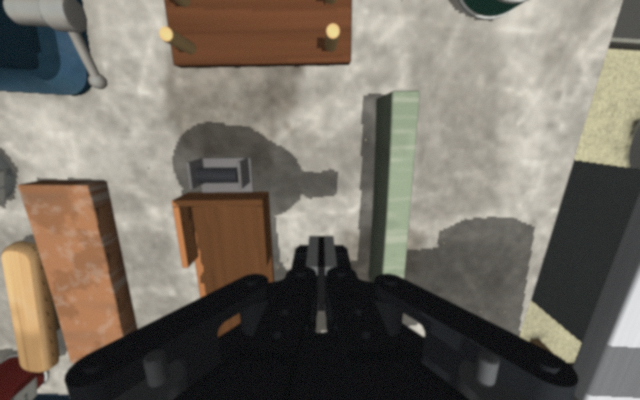

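The stone stands freely at about (400,185), to the right of (that is, on the −x side of) the shut fingers. I'll lower the fingers and push its top toward −x.

>>> servo_tool([
  [0, 0, 0, 2.5, 0, 0, 0],
  [0, 0, 0, 3, 0, 0, 0],
  [0, 0, 0, 1.5, 0, 0, 0],
  [0, 0, 0, 0, 0, 0, 0],
  [0, 0, 1.5, 0, 0, 0, 0],
  [0, 0, 1, 0, 0, 0, 0],
  [0, 0, 0.7, 0, 0, 0, 0],
  [0, 0, 0.7, 0, 0, 0, 0],
  [0, 0, 0.7, 0, 0, 0, 0],
  [0, 0, 0.7, 0, 0, 0, 0],
  [0, 0, 0.7, 0, 0, 0, 0],
  [0, 0, 0, 0, 0, 0, 0],
])

```text
clock: 10.65
position: [442.2, -100.5, 67.1]
ee_rot: [0.728, -0.685, 0.004, -0.003]
contact_force: [2.3, 0.4, 12.3]
gripper_width: 0.0
```

>>> servo_tool([
  [0, 0, 0.5, 0, 0, 0, 0],
  [0, 0, 0.5, 0, 0, 0, 0],
  [0, 0, 0, 0, 0, 0, 0],
  [0, 0, 0, -2, 0, 0, 0],
  [0, 0, 0, -4, 0, 0, 0],
  [0.5, 0, 0, -5, 0, 0, 0],
  [1, 0, 0, -4, 0, 0, 0],
  [1, 0, 0, -2, 0, 0, 0],
  [1, 0, 0, 0, 0, 0, 0],
  [1, 0, 0, 0, 0, 0, 0],
])

```text
clock: 11.65
position: [427.6, -101.2, 233.7]
ee_rot: [0.727, -0.686, -0.0, -0.0]
contact_force: [0.2, 0.2, 0.8]
gripper_width: 72.5
```

Run:
```python
import st
from h import *
shot('wrist','w4.png')
```

```text
11.65 [ 427.6 -101.2  233.7] [ 0.14  0.07 -0.43 -0.   -1.07 -0.08] 72.5 [0.2 0.2 0.8]
[[ 0.058 -0.998 -0.   ]
 [-0.998 -0.058  0.001]
 [-0.001  0.    -1.   ]]
```

View pics/w4.png

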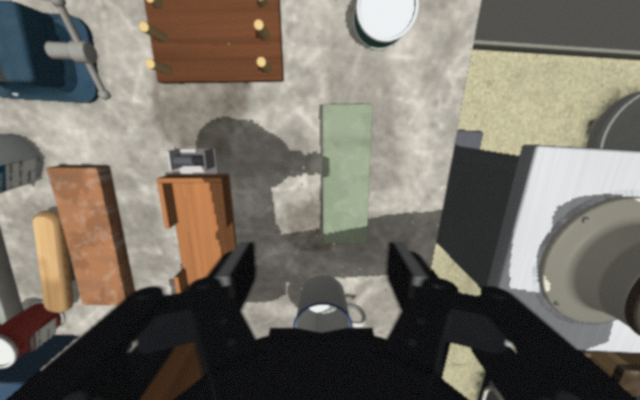

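The stone now lies flat and free. Its corners are at (322,104), (371,103), (368,242) and (321,241). The case rim's catch-end corners are at about (159,178) and (229,174).

Run:
```python
from h import *
f='w4.png'
s=ray(f,[(322,104),(371,103),(368,242),(321,241)],20); print(s.round(0),s.mean(0).round(1)); 
d=s[0]+s[1]-s[2]-s[3]; print(np.linalg.norm(d)/2,np.degrees(np.arctan2(d[1],d[0])))
print([np.linalg.norm(s[i]-s[i-1]).round(1) for i in range(4)])
print('case',ray(f,[(159,178),(229,174)],34).round(0))
im=cv2.imread('pics/w4.png'); h=cv2.cvtColor(im,cv2.COLOR_BGR2HSV)
m=cv2.inRange(h,(35,40,40),(75,255,255)); m[:, :300]=0;m[:,390:]=0; m[:95]=0;m[250:]=0
c=max(cv2.findContours(m,0,2)[0],key=cv2.contourArea); b=cv2.boxPoints(cv2.minAreaRect(c)); print(b); w=ray(f,b,20); print(w.round(0),w.mean(0))
```

```text
[[ 431. -193.   20.]
 [ 373. -197.   20.]
 [ 357.  -20.   20.]
 [ 421.  -17.   20.]] [ 395.5 -106.7   20. ]
177.1202939598731 -86.004790046762
[np.float64(175.8), np.float64(58.0), np.float64(178.5), np.float64(64.0)]
case [[ 624.  -95.   34.]
 [ 539. -105.   34.]]
[[323. 242.]
 [323. 141.]
 [369. 141.]
 [369. 242.]]
[[ 418.  -16.   20.]
 [ 427. -150.   20.]
 [ 370. -153.   20.]
 [ 356.  -20.   20.]] [392.88549369 -84.72844997  20.        ]
```

>>> servo_tool([
  [1, 0.35, 3.2, 1, 0, 0, 0],
  [1, 0, 0, 4, 0, 0, 0],
  [1, 0, 0, 4, 0, 0, 0],
  [1, 0, 0, 4, 0, 0, 0],
  [1, 0, 0, 4, 0, 0, 0],
  [1, 0, 0, 2, 0, 0, 0],
  [1, 0, 0, 1.5, 0, 0, 0],
  [1, 0, 0, 0.8, 0, 0, 0],
  [1, 0, 0, 0, 0, 0, 0],
  [1, 0, 0, 0, 0, 0, 0],
])

```text
clock: 12.7
position: [396.5, -106.7, 21.0]
ee_rot: [0.728, -0.686, -0.0, 0.0]
contact_force: [0.3, -0.5, 0.3]
gripper_width: 85.4
```

>>> servo_tool([
  [1, 0, 0, 0.5, 0, 0, 0],
  [1, 0, 0, 0.3, 0, 0, 0],
  [0.7, 0, 0, 0, 0, 0, 0],
  [0.6, 0, 0, 0, 0, 0, 0],
  [0.5, 0, 0, 0, 0, 0, 0],
  [0.5, 0, 0, 0, 0, 0, 0],
  [0.5, 0, 0, 0, 0, 0, 0],
])

```text
clock: 13.4
position: [396.5, -106.7, 13.6]
ee_rot: [0.728, -0.686, 0.0, -0.0]
contact_force: [-1.0, 0.5, 5.7]
gripper_width: 58.6
```

>>> servo_tool([
  [0.3, 0, 0, 0, 0, 0, 0],
  [0, 0, 0, 0, 0, 0, 0],
  [0, 0, 0, -1, 0, 0, 0],
  [0, 0, 0, -3, 0, 0, 0],
  [0, 0, 0, -4, 0, 0, 0],
  [0, 0, 0, -4, 0, 0, 0],
  [0, -1.3, -3, 0, 0, 0, 0],
  [0, -1.3, -4, 0, 0, 0, 0],
  [0, -1.3, -4, 0, 0, 0, 0],
  [0, -1.3, -4, 0, 0, 0, 0],
  [0, -1.4, -3.8, 0, 0, 0, 0],
  [0, 0, 0, 0, 0, 0, 0],
])

```text
clock: 14.6
position: [584.5, -27.8, 131.6]
ee_rot: [0.728, -0.685, 0.001, -0.001]
contact_force: [-1.6, 0.7, -5.1]
gripper_width: 58.1
```

>>> servo_tool([
  [0, 0, 0, 0, 0, 0, 0],
  [0, 0, 0, 0, 0, 0, 0],
])

```text
clock: 14.8
position: [578.5, -30.1, 131.8]
ee_rot: [0.727, -0.686, -0.001, 0.001]
contact_force: [-0.2, -0.3, -4.2]
gripper_width: 58.0
```

Run:
```python
import st
from h import *
d=shot('wrist','w5.png')
cv2.imwrite('pics/w5c.png',cv2.resize(d['image'][:300,120:520,::-1],None,fx=2,fy=2,interpolation=cv2.INTER_CUBIC))
```

```text
14.8 [578.5 -30.1 131.8] [ 0.23  0.41 -0.25 -0.   -0.91 -0.17] 58.0 [-0.2 -0.3 -4.2]
[[ 0.058 -0.998 -0.004]
 [-0.998 -0.058 -0.   ]
 [-0.     0.004 -1.   ]]
```

View pics/w5c.png

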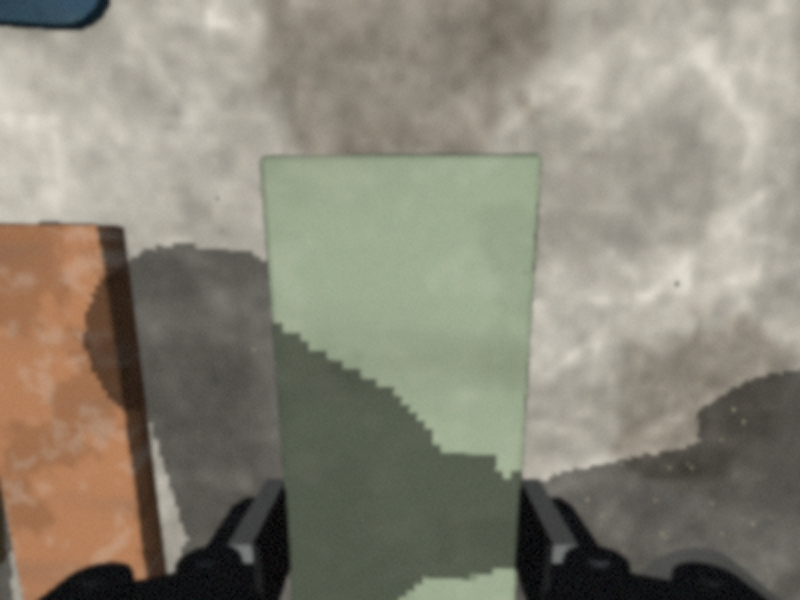

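The crop shows the stone's −y end at full-image pixels (252,78.5) to (390,78). The stone hides the case, so I'll take the case's pose from enlarged crops of earlier frames with the model drawn over them.

```bash
cat > ov.py <<'E'
from h import *
cx,cy,a=579.5,1.5,np.radians(3.4)
def corners(z,hx=40,hy=101):
    P=np.array([[-hx,-hy],[hx,-hy],[hx,hy],[-hx,hy]]); c,s=np.cos(a),np.sin(a)
    return np.c_[P@np.array([[c,s],[-s,c]])+[cx,cy],np.full(4,z)]
if __name__=='__main__':
    s=ray('w5.png',[(252,78.5),(390,78)],138.2); print(s.round(1),np.linalg.norm(s[1]-s[0]))
    t=[]
    for f,(u,v,w,h),k in(('w3.png',(160,140,130,97),4),('w4.png',(140,140,120,97),4),('top0.png',(215,135,120,60),4),('w1.png',(0,95,240,97),2)):
        im=cv2.resize(cv2.imread('pics/'+f)[v:v+h,u:u+w],None,fx=k,fy=k,interpolation=cv2.INTER_CUBIC)
        q=((proj(f,corners(34))+.5-[u,v])*k).astype(np.int32)
        cv2.polylines(im,[q],True,(255,255,0),1)
        q=((proj(f,corners(34,34,95))+.5-[u,v])*k).astype(np.int32)
        cv2.polylines(im,[q],True,(0,255,0),1); t.append(cv2.resize(im,(400,int(400*im.shape[0]/im.shape[1]))))
    c=lambda a,b:cv2.vconcat([a,b])
    L=c(t[0],t[2]);Rr=c(t[1],t[3]); H=max(L.shape[0],Rr.shape[0]); pad=lambda x:cv2.copyMakeBorder(x,0,H-x.shape[0],0,0,0)
    o=cv2.hconcat([pad(L),pad(Rr)]); print(o.shape); cv2.imwrite('pics/ov.png',o)
E
python3 ov.py
```

```text
[[ 611.4 -116.   138.2]
 [ 553.5 -119.7  138.2]] 58.03120317256909
(498, 800, 3)
```

View pics/ov.png

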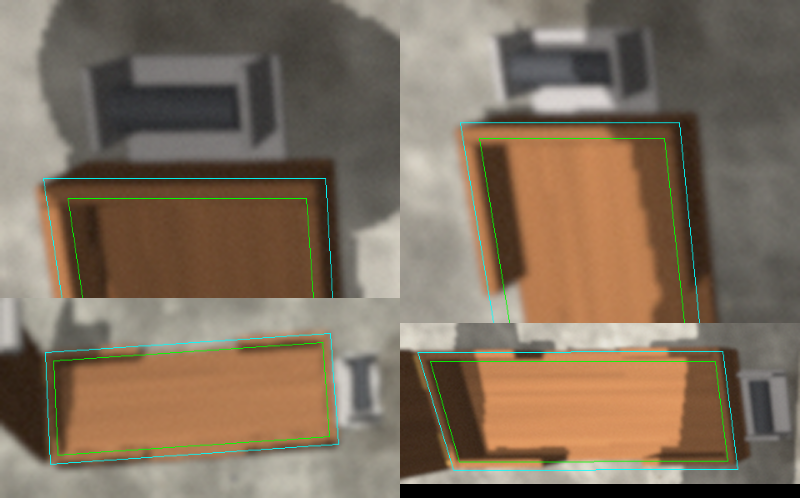

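The model (centre about (580.5, 1.5), 3.4°) fits all four views to about 1 mm, and the stone sits about 1.5 mm off the TCP along its length. I'll move above the case and descend to just over the rim.

>>> servo_tool([
  [0, -1, -0.2, 0, 0, 0, 0],
  [0, -1, -0.1, 0, 0, 0, 0],
  [0, -1, -0.1, 0, 0, 0, 0],
  [0, 0, 0, 2, 0, 0, 0],
  [0, 0, 0, 3, 0, 0, 0],
  [0, 0, 0, 2, 0, 0, 0],
  [0, 0, 0, 0, 0, 0, 0],
  [0, 0, 0, 0, 0, 0, 0],
])

```text
clock: 15.65
position: [583.1, 1.0, 63.5]
ee_rot: [0.728, -0.686, 0.0, -0.0]
contact_force: [0.1, -1.0, -3.6]
gripper_width: 58.6
```

Run:
```python
import st
from h import *
d=shot('wrist','w6.png')
cv2.imwrite('pics/w6c.png',cv2.resize(d['image'][:300,120:520,::-1],None,fx=2,fy=2,interpolation=cv2.INTER_CUBIC))
```

```text
15.65 [583.1   1.   63.5] [ 0.28  0.5  -0.31  0.   -0.76 -0.22] 58.6 [ 0.1 -1.  -3.6]
[[ 0.06  -0.998  0.001]
 [-0.998 -0.06  -0.   ]
 [ 0.    -0.001 -1.   ]]
```

View pics/w6c.png

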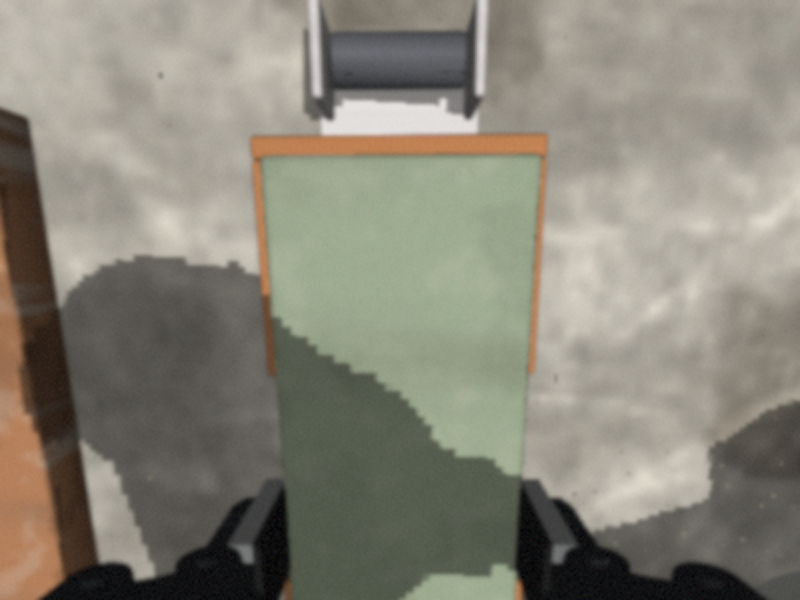

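The crop shows the stone nearly centred over the case. The rim's outer corners are at full-image pixels (245.5,68.5) and (393.5,67), and the stone end runs from (251.5,78.5) to (390,77.5).

Run:
```python
from h import *
r=ray('w6.png',[(245.5,68.5),(393.5,67)],34); s=ray('w6.png',[(251.5,78.5),(390,77.5)],68)
a=np.radians(3.4); ax=np.array([np.cos(a),np.sin(a),0]); ay=np.array([-np.sin(a),np.cos(a),0])
print(r.round(1),s.round(1)); d=s.mean(0)-r.mean(0); print('dx',d@ax,'dy (want 11)',d@ay); 
for q in(r,s): v=q[0]-q[1]; print(np.linalg.norm(v),np.degrees(np.arctan2(v[1],v[0])))
```

```text
[[628.2 -94.3  34. ]
 [549.2 -99.9  34. ]] [[616.9 -85.1  68. ]
 [557.9 -89.1  68. ]]
dx -0.7250501700577592 dy (want 11) 10.038676298277432
79.25739957939169 4.020318972278971
59.123057872634014 3.871876574553025
```

>>> servo_tool([
  [0, -0.1, -0.07, 0.5, 0, 0, 0],
  [0, 0, 0, 1, 0, 0, 0],
  [0, 0, 0, 1, 0, 0, 0],
  [0, 0, 0, 0.7, 0, 0, 0],
  [0, 0, 0, 0.4, 0, 0, 0],
  [0, 0, 0, 0, 0, 0, 0],
  [0, 0, 0, 0, 0, 0, 0],
])

```text
clock: 16.4
position: [583.4, 1.4, 27.0]
ee_rot: [0.728, -0.686, 0.0, -0.0]
contact_force: [1.0, -0.3, -4.0]
gripper_width: 58.5
```

>>> servo_tool([
  [0, 0, 0, 0.15, 0, 0, 0],
  [0, 0, 0, 0.15, 0, 0, 0],
  [0, 0, 0, 0, 0, 0, 0],
  [0, 0, 0, 0, 0, 0, 0],
])

```text
clock: 16.8
position: [583.2, 1.4, 24.1]
ee_rot: [0.728, -0.686, 0.0, -0.0]
contact_force: [0.3, -0.3, -2.9]
gripper_width: 58.4
```

>>> servo_tool([
  [0, 0, 0, 0.1, 0, 0, 0],
  [0, 0, 0, 0, 0, 0, 0],
  [0.8, 0, 0, 0, 0, 0, 0],
  [1, 0, 0, 0, 0, 0, 0],
  [1, 0, 0, 0, 0, 0, 0],
  [1, 0, 0, 0, 0, 0, 0],
  [1, 0, 0, -1.5, 0, 0, 0],
  [1, 0, 0, -4, 0, 0, 0],
  [1, 0, 0, -4, 0, 0, 0],
  [1, 0, 0, -4, 0, 0, 0],
  [1, 0, 0, 0, 0, 0, 0],
  [1, 0, 0, 0, 0, 0, 0],
])

```text
clock: 18.0
position: [583.6, 1.6, 159.3]
ee_rot: [0.727, -0.686, 0.001, -0.001]
contact_force: [-0.2, 0.2, -1.6]
gripper_width: 85.2
```

Run:
```python
import st
from h import *
shot('wrist','w7.png'); shot('scene','s7.png')
a=cv2.resize(cv2.imread('pics/w7.png'),(400,250)); b=cv2.imread('pics/s7.png')[120:370,80:480]
cv2.imwrite('pics/v7.png',cv2.vconcat([cv2.imread('pics/w7.png')[:300],cv2.resize(b,(640,300))[:300]]) if 0 else cv2.hconcat([cv2.imread('pics/w7.png')[:300,120:520],cv2.resize(b,(400,300))]))
```

```text
18.0 [583.6   1.6 159.3] [ 0.28  0.39 -0.21 -0.   -0.97 -0.22] 85.2 [-0.2  0.2 -1.6]
[[ 0.058 -0.998  0.003]
 [-0.998 -0.058  0.001]
 [-0.001 -0.003 -1.   ]]
```

View pics/v7.png

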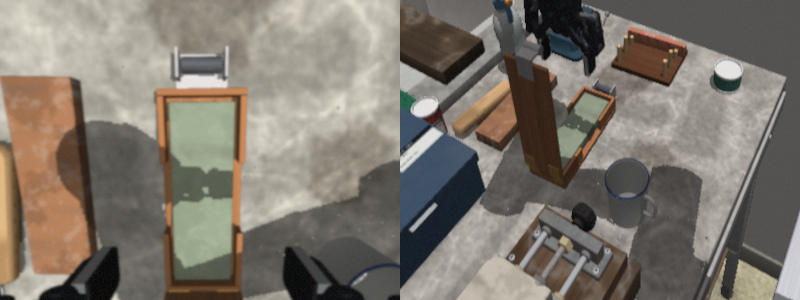

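The stone is bedded flat in the case, the slim stone is still in the rack, and the cup and tin are undisturbed. Next I'll go up, over and behind the lid with the fingers shut.

>>> servo_tool([
  [0.5, 0, 0, -3, 0, 0, 0],
  [0, 0, 0, -4.5, 0, 0, 0],
  [0, 0, 0, -4.5, 0, 0, 0],
  [0, 0, 0, -2, 0, 0, 0],
  [0, -2, 0, 0, 0, 0, 0],
  [0, -4, 0, 0, 0, 0, 0],
  [0, -4.5, 0, 0, 0, 0, 0],
  [0, -4.5, 0, 0, 0, 0, 0],
  [0, -4.5, 0, 0, 0, 0, 0],
  [0, -3.5, 0, 0, 0, 0, 0],
  [0, 0, 0, 0, 0, 0, 0],
  [0, 0, 0, 0, 0, 0, 0],
])

```text
clock: 19.3
position: [569.2, 231.5, 295.9]
ee_rot: [0.728, -0.686, -0.0, 0.002]
contact_force: [0.2, -0.7, 0.1]
gripper_width: 0.4
```

>>> servo_tool([
  [0, 0, 0, 3, 0, 0, 0],
  [0, 0, 0, 4, 0, 0, 0],
  [0, 0, 0, 2, 0, 0, 0],
  [0, 0, 0, 0, 0, 0, 0],
  [0, 2, 0, 0, 0, 0, 0],
  [0, 2, 0, 0, 0, 0, 0],
  [0, 1, 0, 0, 0, 0, 0],
  [0, 1, 0, 0, 0, 0, 0],
  [0, 1, 0, 0, 0, 0, 0],
  [0, 1, 0, 0, 0, 0, 0],
])

```text
clock: 20.3
position: [574.5, 150.4, 208.4]
ee_rot: [0.728, -0.686, 0.0, -0.0]
contact_force: [1.0, -0.1, -0.3]
gripper_width: -0.1
```

>>> servo_tool([
  [0, 1, 0, 0, 0, 0, 0],
  [0, 1, 0, 0, 0, 0, 0],
  [0, 1, 0, 0, 0, 0, 0],
])

```text
clock: 20.6
position: [576.2, 120.6, 207.9]
ee_rot: [0.728, -0.686, -0.0, 0.0]
contact_force: [-0.3, 1.3, 0.4]
gripper_width: -0.1
```

Run:
```python
import st
from h import *
shot('scene','s8.png')
cv2.imwrite('pics/s8c.png',cv2.resize(cv2.imread('pics/s8.png')[60:340,100:460],(720,560)))
```

```text
20.6 [576.2 120.6 207.9] [ 0.48  0.35 -0.14 -0.   -1.09 -0.42] -0.1 [-0.3  1.3  0.4]
[[ 0.059 -0.998 -0.   ]
 [-0.998 -0.059 -0.   ]
 [-0.     0.    -1.   ]]
```

View pics/s8c.png

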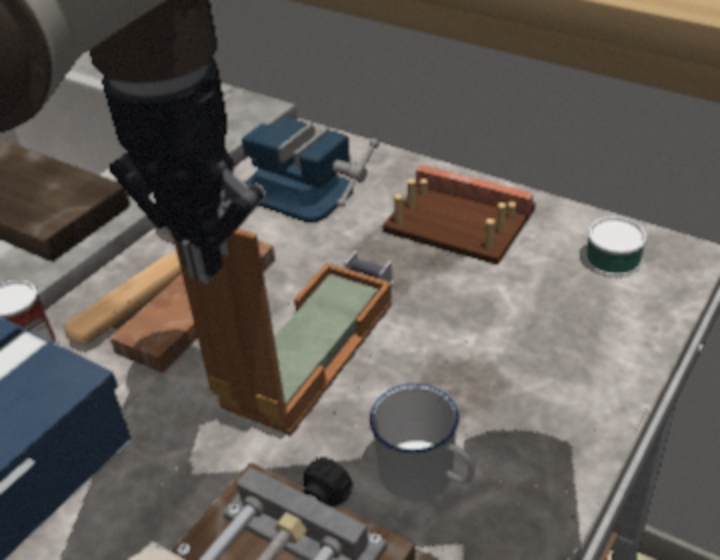

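The fingers are behind the lid, which is about upright. The stone is bedded and the rack, cup and tin are in order. I'll keep pushing until the lid falls.

>>> servo_tool([
  [0, 1, 0, 0, 0, 0, 0],
  [0, 1, 0, 0, 0, 0, 0],
  [0, 1, 0, 0, 0, 0, 0],
  [0, 1, 0, 0, 0, 0, 0],
  [0, 1, 0, 0, 0, 0, 0],
  [0, 1, 0, 0, 0, 0, 0],
  [0, 1, 0, 0, 0, 0, 0],
  [0, 1, 0, 0, 0, 0, 0],
  [0, 1, 0, 0, 0, 0, 0],
  [0, 1, 0, 0, 0, 0, 0],
  [0, 0, 0, 0, 0, 0, 0],
  [0, 0, 0, 0, 0, 0, 0],
])

```text
clock: 21.85
position: [582.1, 21.1, 208.0]
ee_rot: [0.727, -0.686, 0.0, -0.0]
contact_force: [-0.1, 0.0, 0.0]
gripper_width: 0.1
```

```bash
cat > lid.py <<'E'
# estimate: where is stone-green / lid brown in wrist & scene images over the case
from h import *; from ov import *
import sys
for n in('scene','top','wrist'):
    f=n+sys.argv[1]+'.png'; d=shot(n,f); im=d['image']
    h=cv2.cvtColor(im,cv2.COLOR_RGB2HSV); q=proj(f,corners(34)).round().astype(np.int32)
    m=np.zeros(im.shape[:2],np.uint8); cv2.fillPoly(m,[q],1)
    g=cv2.inRange(h,(35,40,30),(80,255,255)); b=cv2.inRange(h,(0,80,40),(20,255,255))
    print(n,q.tolist(),'in case px',m.sum(),'green',(g*m>0).sum(),'brown',(b*m>0).sum())
E
python3 st.py; python3 lid.py 9
```

```text
21.85 [582.1  21.1 208. ] [ 0.31  0.34 -0.15 -0.   -1.08 -0.26] 0.1 [-0.1  0.   0. ]
[[ 0.058 -0.998  0.   ]
 [-0.998 -0.058  0.   ]
 [-0.    -0.    -1.   ]]
scene [[298, 201], [265, 190], [209, 252], [245, 266]] in case px 2970 green 8 brown 1823
top [[316, 178], [314, 145], [228, 151], [230, 184]] in case px 2970 green 736 brown 1449
wrist [[363, 71], [284, 71], [290, 252], [356, 252]] in case px 13377 green 749 brown 5527
```

>>> servo_tool([
  [0, 0, 0, 0, 0, 0, 0],
  [0, 0, 0, 0, 0, 0, 0],
  [0, 0, 0, 0, 0, 0, 0],
  [0, 0, 0, 0, 0, 0, 0],
  [0, 0, 0, 0, 0, 0, 0],
])

```text
clock: 22.5
position: [582.0, 21.5, 208.0]
ee_rot: [0.728, -0.686, 0.0, -0.0]
contact_force: [-0.4, -0.4, 0.1]
gripper_width: -0.1
```

```bash
python3 lid.py 10
python3 - <<'E'
from h import *
# lid outline predicted for angles, compare with brown mask, in wrist & scene
a=np.radians(3.4);ax=np.array([np.cos(a),np.sin(a),0]);ay=np.array([-np.sin(a),np.cos(a),0])
H=np.array([580.5,1.5,34])+101*ay
for n in('wrist','scene'):
    f=n+'10.png'; im=cv2.imread('pics/'+f); h=cv2.cvtColor(im,cv2.COLOR_BGR2HSV); b=cv2.inRange(h,(0,80,30),(20,255,255))>0
    for t in(0,.08,.3,.6,.9,1.2,1.5):
        e=-np.cos(t)*ay+np.sin(t)*np.array([0,0,1])
        P=np.array([H+41*s*ax+l*e for s,l in((-1,20),(1,20),(1,206),(-1,206))])
        q=proj(f,P).round().astype(np.int32); m=np.zeros(b.shape,np.uint8); cv2.fillPoly(m,[q],1); m=m>0
        end=proj(f,[H+s*ax+l*e for l in (198,212) for s in(-20,20)])
        px=[im[int(v),int(u)].tolist() if 0<=u<640 and 0<=v<400 else None for u,v in end]
        print(n,t,q.tolist(),round((m&b).sum()/max(1,m.sum()),2),px)
E
```

```text
scene [[298, 201], [265, 190], [209, 252], [245, 266]] in case px 2970 green 16 brown 2480
top [[316, 178], [314, 145], [228, 151], [230, 184]] in case px 2970 green 0 brown 2439
wrist [[363, 71], [284, 71], [290, 252], [356, 252]] in case px 13377 green 0 brown 11694
wrist 0 [[356, 237], [288, 237], [282, 67], [363, 67]] 0.89 [[82, 126, 184], [178, 189, 212], [196, 200, 205], [213, 214, 216]]
wrist 0.08 [[357, 238], [288, 238], [280, 64], [365, 64]] 0.88 [[81, 126, 186], [126, 152, 194], [172, 178, 184], [147, 148, 151]]
wrist 0.3 [[357, 240], [287, 240], [272, 64], [373, 64]] 0.86 [[86, 134, 199], [84, 130, 194], [134, 145, 151], [140, 145, 148]]
wrist 0.6 [[357, 244], [287, 244], [260, 92], [387, 92]] 0.8 [[92, 142, 208], [80, 126, 186], [89, 139, 206], [82, 128, 187]]
wrist 0.9 [[358, 248], [287, 248], [246, 168], [402, 168]] 0.63 [[88, 137, 202], [49, 75, 110], [119, 143, 175], [50, 76, 111]]
wrist 1.2 [[358, 254], [286, 254], [238, 290], [411, 290]] 0.02 [[21, 22, 20], [16, 18, 15], [19, 18, 20], [13, 13, 13]]
wrist 1.5 [[358, 259], [286, 259], [240, 415], [408, 415]] 0.0 [[22,
[... 216 characters left out ...]
 194]] 0.8 [[93, 86, 86], [71, 105, 156], [109, 116, 123], [70, 103, 158]]
scene 0.3 [[251, 257], [214, 243], [261, 169], [295, 179]] 0.86 [[73, 108, 162], [174, 171, 178], [76, 109, 161], [175, 174, 178]]
scene 0.6 [[249, 256], [213, 242], [251, 153], [287, 164]] 0.79 [[167, 171, 176], [53, 42, 27], [147, 155, 160], [44, 34, 20]]
scene 0.9 [[248, 256], [211, 241], [236, 145], [275, 156]] 0.64 [[74, 62, 43], [13, 9, 11], [40, 33, 19], [13, 12, 10]]
scene 1.2 [[246, 256], [209, 242], [216, 145], [257, 157]] 0.58 [[21, 21, 18], [72, 60, 46], [80, 66, 48], [16, 16, 17]]
scene 1.5 [[244, 258], [207, 244], [192, 157], [235, 171]] 0.61 [[159, 164, 171], [73, 71, 65], [141, 146, 152], [87, 87, 86]]
```

The lid is down, with outline overlap near 0–0.1 rad and no green visible. I'll move over the press point and down.

>>> servo_tool([
  [0, 3, 0.2, 0, 0, 0, 0],
  [0, 4, 0, 0, 0, 0, 0],
  [0, 3.4, 0, 1, 0, 0, 0],
  [0, 0, 0, 4, 0, 0, 0],
  [0, 0, 0, 4, 0, 0, 0],
  [0, 0, 0, 3, 0, 0, 0],
  [0, 0, 0, 1, 0, 0, 0],
  [0, 0, 0, 0, 0, 0, 0],
  [0, 0, 0, 0, 0, 0, 0],
])

```text
clock: 23.55
position: [587.4, -82.4, 79.5]
ee_rot: [0.728, -0.686, 0.001, -0.001]
contact_force: [0.0, 0.7, 1.4]
gripper_width: 0.2
```

>>> servo_tool([
  [0, 0, 0, 0.4, 0, 0, 0],
  [0, 0, 0, 0.4, 0, 0, 0],
  [0, 0, 0, 0.3, 0, 0, 0],
  [0, 0, 0, 0, 0, 0, 0],
])

```text
clock: 23.95
position: [586.5, -82.4, 67.8]
ee_rot: [0.728, -0.686, 0.0, -0.0]
contact_force: [-0.8, -0.2, 2.9]
gripper_width: 0.4
```

>>> servo_tool([
  [0, 0, 0, 0.3, 0, 0, 0],
  [0, 0, 0, 0.2, 0, 0, 0],
  [0, 0, 0, 0.2, 0, 0, 0],
  [0, 0, 0, 0, 0, 0, 0],
])

```text
clock: 24.35
position: [586.6, -83.0, 61.2]
ee_rot: [0.728, -0.686, 0.001, -0.0]
contact_force: [-0.9, -0.8, 5.4]
gripper_width: 0.3
```

>>> servo_tool([
  [0, 0, 0, 0.2, 0, 0, 0],
  [0, 0, 0, 0.2, 0, 0, 0],
  [0, 0, 0, 0.1, 0, 0, 0],
  [0, 0, 0, 0, 0, 0, 0],
])

```text
clock: 24.75
position: [585.7, -82.3, 54.2]
ee_rot: [0.727, -0.686, -0.001, 0.0]
contact_force: [0.0, 0.4, 0.7]
gripper_width: -0.1
```

The force dropped, which suggests the catch snapped. I'll press a little further to confirm the lid is on its stop.

>>> servo_tool([
  [0, 0, 0, 0.2, 0, 0, 0],
  [0, 0, 0, 0.1, 0, 0, 0],
  [0, 0, 0, 0.1, 0, 0, 0],
  [0, 0, 0, 0.1, 0, 0, 0],
  [0, 0, 0, 0, 0, 0, 0],
])

```text
clock: 25.25
position: [586.0, -82.3, 51.8]
ee_rot: [0.728, -0.686, 0.0, 0.0]
contact_force: [-3.8, 1.4, 11.9]
gripper_width: -0.1
```

>>> servo_tool([
  [0, 0, 0, 0.1, 0, 0, 0],
  [0, 0, 0, 0.1, 0, 0, 0],
  [0, 0, 0, 0, 0, 0, 0],
])

```text
clock: 25.55
position: [586.1, -82.3, 51.6]
ee_rot: [0.728, -0.686, 0.0, 0.0]
contact_force: [-7.7, 2.7, 20.3]
gripper_width: 0.1
```

>>> servo_tool([
  [0, 0, 0, -1, 0, 0, 0],
  [0, 0, 0, -4, 0, 0, 0],
  [0, 0, 0, -4, 0, 0, 0],
  [0, 0, 0, -4, 0, 0, 0],
  [0, 0, 0, -3, 0, 0, 0],
  [0, 0, 0, 0, 0, 0, 0],
  [0, 0, 0, 0, 0, 0, 0],
])

```text
clock: 26.25
position: [586.1, -82.3, 208.3]
ee_rot: [0.727, -0.686, 0.0, -0.001]
contact_force: [-1.2, 0.4, -0.3]
gripper_width: 0.2
```

```bash
python3 st.py; python3 lid.py 11
python3 - <<'E'
from h import *
a=np.radians(3.4);ax=np.array([np.cos(a),np.sin(a),0]);ay=np.array([-np.sin(a),np.cos(a),0])
H=np.array([580.5,1.5,34])+101*ay
# free-end top edge (l=206, 7 mm above) in scene: pixel profile across predicted edge, for 0 vs .08 before/after
for f in('scene10.png','scene11.png','wrist11.png'):
    im=cv2.imread('pics/'+f); hs=cv2.cvtColor(im,cv2.COLOR_BGR2HSV); b=cv2.inRange(hs,(0,80,30),(20,255,255))>0
    for t in(0,.03,.08,.12):
        e=-np.cos(t)*ay+np.sin(t)*np.array([0,0,1]); n=np.sin(t)*ay+np.cos(t)*np.array([0,0,1])
        q=proj(f,[H+s*41*ax+l*e+7*n for s,l in((-1,0),(1,0),(1,206),(-1,206))])
        m=np.zeros(b.shape,np.uint8); cv2.fillPoly(m,[q.round().astype(np.int32)],1); m=m>0
        k=cv2.dilate(m.astype(np.uint8),np.ones((9,9)))>0
        print(f,t,q[2:].round(1).tolist(),'IoU',round((m&b).sum()/((k&b)|m).sum(),3))
for n in('scene','top'):
    A=cv2.imread(f'pics/{n}0.png').astype(int); B=cv2.imread(f'pics/{n}11.png').astype(int); D=abs(A-B).sum(2)
    for nm,P in(('cup',[411,66,40]),('tin',[371,-290,20]),('slim',[557,-306,30])):
        u,v=proj(n+'0.png',[P])[0].astype(int); print(n,nm,D[v-12:v+12,u-12:u+12].mean().round(1))
E
```

```text
26.25 [586.1 -82.3 208.3] [ 0.13  0.35 -0.13 -0.   -1.09 -0.07] 0.2 [-1.2  0.4 -0.3]
[[ 0.058 -0.998  0.001]
 [-0.998 -0.058  0.001]
 [-0.001 -0.001 -1.   ]]
scene [[298, 201], [265, 190], [209, 252], [245, 266]] in case px 2970 green 0 brown 2846
top [[316, 178], [314, 145], [228, 151], [230, 184]] in case px 2970 green 0 brown 2698
wrist [[356, 173], [284, 173], [290, 325], [351, 325]] in case px 10328 green 0 brown 4645
scene10.png 0 [[265.2, 186.6], [298.5, 197.1]] IoU 0.596
scene10.png 0.03 [[264.9, 184.4], [298.3, 194.9]] IoU 0.602
scene10.png 0.08 [[264.3, 180.9], [297.9, 191.4]] IoU 0.616
scene10.png 0.12 [[263.7, 178.2], [297.5, 188.7]] IoU 0.639
scene11.png 0 [[265.2, 186.6], [298.5, 197.1]] IoU 0.763
scene11.png 0.03 [[264.9, 184.4], [298.3, 194.9]] IoU 0.75
scene11.png 0.08 [[264.3, 180.9], [297.9, 191.4]] IoU 0.7
scene11.png 0.12 [[263.7, 178.2], [297.5, 188.7]] IoU 0.666
wrist11.png 0 [[281.4, 170.0], [356.9, 169.9]] IoU 0.445
wrist11.png 0.03 [[280.6, 171.2], [357.6, 171.2]] IoU 0.444
wrist11.png 0.08 [[279.2, 173.7], [358.9, 173.7]] IoU 0.439
wrist11.png 0.12 [[278.1, 176.3], [359.9, 176.2]] IoU 0.429
scene cup 36.6
scene tin 21.3
scene slim 75.0
top cup 17.2
top tin 8.9
top slim 7.1
```

```bash
python3 -c "
from bench import *
print(job_done())"
```

```text
the job is handed in; nothing more can be done
None
```

The job is handed in at about 26 s on the robot's clock. The big stone is shut in the case and the arm is clear of everything.

**What I did:** I lifted the big stone out of the rack, stood it on its edge on the bench and let go. I then pushed it over so it lay flat, which a picture confirmed. After picking it up again across its width, I bedded it in the case to about 1 mm and released it. I pushed the lid over from behind until it fell onto the catch, pressed its free end until the catch snapped, and withdrew.

**Last checks:**
- **Catch:** the force dropped from about 5 N to 1 N as it snapped. At the stop the fingertips were at about 41 mm, the shut height, and held there under 20 N.
- **Lid angle:** in the scene camera the lid's outline fits best at 0 rad. The wrist view fitted poorly and barely favoured 0, so it says little.
- **Cup, tin and slim stone:** the top camera showed only small changes at all three. The scene camera showed larger changes, most at the slim stone; I put these down to the arm and its shadow but had no picture views left to confirm. In the last picture I viewed, taken before the lid was shut, all three looked undisturbed.

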